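# Check a brass spindle for runout in V-blocks

## Robot

A 6-joint arm with a two-finger parallel gripper is mounted at the origin on the work surface. World frame = base frame: x ahead of the robot, y to its left, z up, the work surface at z = 0. Lengths are in m, angles in rad, forces in N, time in s.
With the tool pointing down it reaches from about 0.375 to 0.925 m from the base axis. Payload 5.7 kg.
Tool frame: the origin (TCP) lies between the finger pads; the fingertips stand env.finger_overhang ahead of it and the grasp point (between the pads) lies 2 mm behind it (env.finger_overhang is the distance from the TCP to the fingertips, in m); z points along the fingers, y is the line along which they close (so a half turn about z gives the same grasp; the last joint's range is limited). The gripper opens to 85 mm and grips with 20 to 120 N. Pads are 22 mm wide; open, the fingers measure 114 mm over their backs; the gripper's body (76 mm by 85 mm) begins 54 mm behind the grasp point. The pads swing forward as they close: fully open they stand 13 mm farther back than shut.
Start: joints at [-0.115, 0.359, 1.51, -0, 1.272, -0.115], TCP at [0.6, -0, 0.248] pointing down, gripper open.
Joint ranges: [-2.97, 2.97], [-1.01, 2.36], [0.21, 2.38], [-0.96, 4.11], [0.2, 2.71], [-2.98, 2.98]. Speed limits (rad/s): [2.39, 2.39, 3.14, 3.14, 3.14, 3.14].

## Interface

Orientations are given as a rotation vector (axis times angle).
In Python, from station import env gives the robot as it stands.
- The arm moves only by the tool send_rows, never from a script. Its argument "moves" is a list that holds one entry, the list of rows, each a list of 4 numbers: the shift along the tool's x, y, z in mm, then the turn about the tool's z in degrees. A call has 1 to 8 rows; each row shifts and turns the commanded pose from where the row before left it, along the tool's axes as they then stand; what a row does not reach is not made up. A row lasts 1/10 s, in which the tool goes at most 50 mm and 8.59 degrees, less where a joint would pass 70% of its speed; a pose out of reach is approached as far as the arm can. A call with a gripper value outside its range is refused whole. "claw" is the finger opening in mm, from 0 to 85.4, set as the call begins (left out, the last holds). The fingers move at their own pace and stop on an object; "newtons" is the grip in N (left out, the last holds). Time passes only in rows, so rows that do not move let the fingers close. It gives the time, the measured TCP pose, the force, the opening and the grip force at its end, in the units of the state.
- env.state(): the state, without advancing time (a new reading comes with each control period).
- env.snapshot(name): name is "scene" or "side" or "wrist"; returns a dict with "image" (400x640x3 uint8, red, green, blue), "fx", "fy", "cx", "cy" (pixels), "R" (3x3) and "t" (3): a world point X has camera coordinates R X + t. Camera axes: x right, y down, z forward; pixel columns grow to the right and rows downward; lengths in m; the calibration is good to about 2 mm. A picture is of the moment at which its call begins. There is no depth.
- env.finish_job(): hands the job in; it is judged then, once.
Trained networks look in a picture, given as the dict that the camera call returned (one of the last four; its "shot" number tells which), for a name from the list of things; names that differ only in an ending like _2 or _b are one class to them, and where a whole thing is asked for, a point or a joint stands for the part that bears it (a point fixed in the world has none). Each returns a list of dicts, best first, with "p" (0 to 1); they miss things now and then, are a little off and sometimes report something else, mostly with a low value. They report only what shows in the picture. A call takes as long as a camera call.
- env.look_for(picture, target): "bbox" ([left, top, right, bottom] in pixels, round what is visible of it).
- env.silhouettes(picture, target): "mask" (400x640 bool, what is visible of it) and "bbox" ([left, top, right, bottom] in pixels, round what is visible of it).
- env.mark_of(picture, target): "location" ([row, column] in pixels: a listed point, or the origin of a listed thing).
The state is a dict: "time": time; "joint_pos": joint angles; "joint_velocities": joint speeds; "tau": joint torques, N m; "ee_pos": TCP position; "tcp_rot": TCP orientation; "ft_force": force on the tool from outside, world axes, zero at the start; "moment": the same for the moment, N m; "opening": finger opening in m; "grasp_force": force on a finger pad.
Only numpy, scipy, OpenCV 4.12 (cv2) and the standard library are available. Lean on these libraries where they do the work, as an engineer would, in place of code of your own. Each camera call takes 0.05 s, during which the arm holds its last target. There are 200 camera calls.

## Task

Check the brass spindle that lies in the V-blocks for runout: press the dial indicator down by the cap on its top until its sprung plunger bears well on the spindle's collar and is clearly pushed in. Then, with the indicator left down, push the spindle's ball-ended bar from the side it leans to over to about the same lean (some 40 degrees) on the other side, so the collar turns under the plunger. The spindle must stay lying in both V-blocks; leave the parts and tools around it alone.

Things in the scene. Friction and masses are not known exactly. Their poses are not given: they have to be found in the camera images.
- fixture: Fixed runout stand: base 90 x 275 x 14 mm, V-blocks at y = -90 and +105 mm (tops at z = 74), column at y = -130 (top at z = 160), dial indicator at y = -50 over the spindle's collar, turning bar at y = +70. Origin on the bench below the spindle's middle; spindle axis along y at z = 70 mm; z up; x points from the side the bar leans to at first to the other. Nothing stands higher than the cap.
- cap (a point): Centre of the top face of the steel cap (30 mm across) on the dial indicator, 262 to 270 mm above the bench at first. Pushed, the indicator slides straight down and stays where left: 5 N friction, 1 to 3 N more once the plunger bears (from cap height 248 mm). Stop at cap height 230 mm; 230 to 240 mm is a good setting, pressing to the stop is harmless.
- plunger (a joint): How far the indicator's sprung plunger (ball tip pointing down, 10 mm across) is pushed in, in m: 0 hanging free, 0.025 at most, about 0.018 with the indicator at its stop. It grows by up to 4 mm as the collar, which is out of true, is turned.
- ball (a point): Centre of the black ball (18 mm) on the steel turning bar (8 mm thick) of the loose brass spindle (235 mm long, 22 mm thick, 0.7 kg), 75 mm from the spindle's axis. At first the bar leans 40 degrees to the fixture's -x side (ball at x = -48, y = +70, z = +127 mm in its frame). A sideways push of a few newtons turns it over to +x; it stays at any angle. Frame turns with it, y along its axis.

How it is judged:
By the outcome, as a careful person would: the job done as asked, in the order asked, and still so for the second after the job is handed in, with the robot touching nothing.
It also fails if it takes over 38 s, if anything falls off the work surface, if the arm or the gripper's body presses on something with over 40 N, if the wrist force passes 120 N, or if a joint passes its speed limit or range.

## Working session

There is one attempt and no reset: what is moved stays moved. The work goes in short steps, Python scripts to look and compute and a tool call to move; the robot and the scene stay as the last step left them, time stands still between calls to the robot, and variables do not carry over. Pictures are saved under pics/ and viewed, at most 10 in all, crops included, and the job is handed in when it is done.

Besides the shell and the picture viewer there is one more tool, called after "Request:" by a JSON object that holds its "name" and its "arguments", one argument or row to a line. send_rows: Moves the arm, as the interface text tells. Its arguments: {"type":"object","properties":{"moves":{"type":"array","items":{"type":"array","items":{"type":"array","items":{"type":"number"}}}},"claw":{"type":"number"},"newtons":{"type":"number"}},"required":["moves"]}

```bash
mkdir -p pics; cat > h.py <<'E'
import numpy as np, cv2
from station import env
def px(s,X):
    c=s["R"]@np.array(X)+s["t"]; return np.array([s["fx"]*c[0]/c[2]+s["cx"], s["fy"]*c[1]/c[2]+s["cy"]])
def tri(obs):
    A=[];b=[]
    for s,(r,c) in obs:
        R=np.array(s["R"]);t=np.array(s["t"])
        o=-R.T@t; d=R.T@np.array([(c-s["cx"])/s["fx"],(r-s["cy"])/s["fy"],1]); d/=np.linalg.norm(d)
        P=np.eye(3)-np.outer(d,d); A.append(P); b.append(P@o)
    A=np.vstack(A);b=np.hstack(b); x,res,_,_=np.linalg.lstsq(A,b,rcond=None); return x, np.sqrt(res)
E
python3 - <<'E'
from h import *
st=env.state(); print(st["ee_pos"],st["tcp_rot"],st["time"],env.finger_overhang)
S={n:env.snapshot(n) for n in("scene","side","wrist")}
cv2.imwrite("pics/a.png",cv2.cvtColor(np.hstack([cv2.resize(S[n]["image"],(640,400)) for n in("scene",)]),cv2.COLOR_RGB2BGR))
cv2.imwrite("pics/b.png",cv2.cvtColor(S["side"]["image"],cv2.COLOR_RGB2BGR))
for tgt in("fixture","cap","ball"):
    o=[]
    for n in S:
        m=env.mark_of(S[n],tgt); print(tgt,n,[(np.round(k["location"],1),round(k["p"],2)) for k in m[:3]])
        if m and m[0]["p"]>.4:o.append((S[n],m[0]["location"]))
    if len(o)>1: print(tri(o)); 
    if len(o)>2: print(tri(o[:2]))
E
```

```text
[5.99333573e-01 5.81345113e-05 2.47451950e-01] [-2.22041991e+00 -2.22039898e+00  1.81988260e-03] 0.0 0.017
fixture scene [(array([229.8, 377.8]), 0.35)]
fixture side [(array([295.5, 330.3]), 0.71)]
fixture wrist [(array([160.6, 240.7]), 0.87)]
(array([ 5.09129979e-01,  1.25301731e-02, -4.10922014e-04]), array([0.00237347]))
cap scene []
cap side [(array([177.2, 354.4]), 0.85)]
cap wrist []
ball scene [(array([232.6, 380. ]), 0.76)]
ball side [(array([230.7, 283.3]), 0.57)]
ball wrist [(array([ 86.8, 134.9]), 0.71)]
(array([0.46650138, 0.08616598, 0.12647025]), array([0.0028599]))
(array([0.467822  , 0.08825847, 0.12617859]), array([0.00066503]))
```

View pics/a.png

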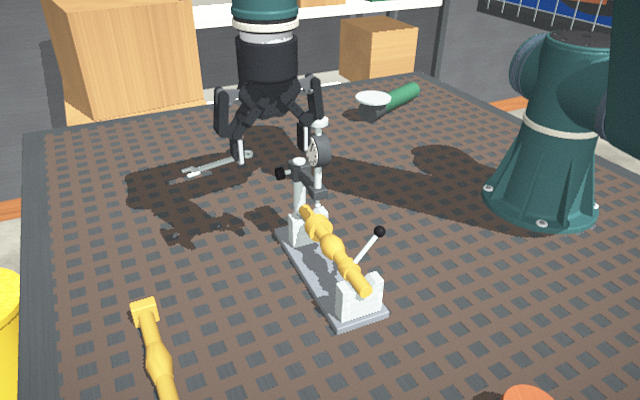

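View pics/b.png

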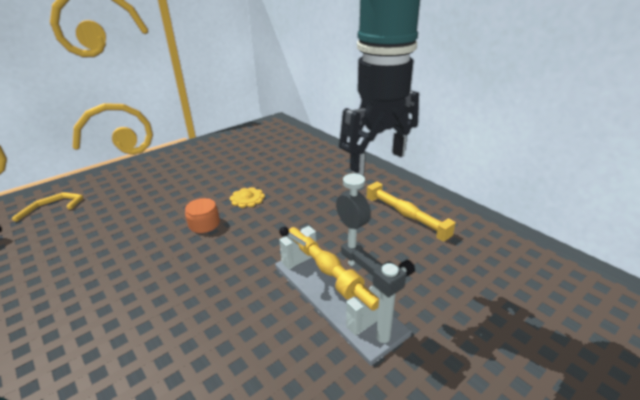

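```bash
python3 - <<'E'
from h import *
S={n:env.snapshot(n) for n in("scene","side","wrist")}
c,r=tri([(S["scene"],(121,318)),(S["side"],(179.5,354))]);print("cap",c,r)
w=S["wrist"]
print("cap in wrist",px(w,c))
cv2.imwrite("pics/c.png",cv2.cvtColor(w["image"],cv2.COLOR_RGB2BGR))
b=np.array([.4668,.0875,.1263])
# fit yaw/origin from fixture, cap, ball
L=np.array([[0,-50],[-48,70],[0,0]])/1e3; W=np.array([c[:2],b[:2],[.509,.0125]])
l=L-L.mean(0);v=W-W.mean(0)
a=np.arctan2((l[:,0]*v[:,1]-l[:,1]*v[:,0]).sum(),(l*v).sum());R=np.array([[np.cos(a),-np.sin(a)],[np.sin(a),np.cos(a)]])
o=W.mean(0)-R@L.mean(0);print("yaw",np.degrees(a),"o",o,"res",(L@R.T+o-W)*1e3)
for p in [(0,-130,.16),(0,118,.07),(0,-118,.07),(45,137,.0),(-45,137,0)]:
    q=R@(np.array(p[:2])/1e3)+o; print(p,q,[px(S[n],[*q,p[2]]).round() for n in S])
E
```

```text
cap [ 0.51143465 -0.03533801  0.26476022] [8.3725153e-05]
cap in wrist [104.20807224 364.51369835]
yaw -2.295591875584726 o [0.51146501 0.0142518 ] res [[-1.97238875 -0.37006156]
 [-0.492623   -1.38173939]
 [ 2.46501176  1.75180095]]
(0, -130, 0.16) [ 0.50625787 -0.11564387] [array([299., 160.]), array([390., 268.]), array([199., 347.])]
(0, 118, 0.07) [0.51619149 0.1321571 ] [array([366., 289.]), array([293., 233.]), array([220.,  35.])]
(0, -118, 0.07) [ 0.50673853 -0.1036535 ] [array([303., 207.]), array([379., 307.]), array([228., 277.])]
(45, 137, 0.0) [0.56191642 0.14933938] [array([342., 341.]), array([308., 247.]), array([280.,  33.])]
(-45, 137, 0) [0.47198865 0.15294433] [array([395., 323.]), array([271., 265.]), array([196.,  29.])]
```

View pics/c.png

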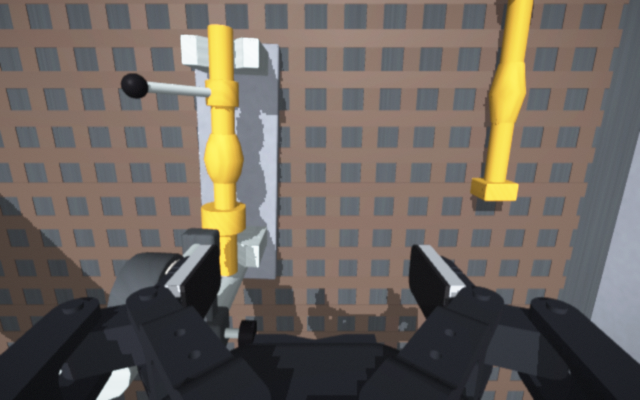

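Request:
{"name": "send_rows", "arguments": {
  "moves": [
    [[0,0,-40,0],[0,0,-20,0],[-12,-30,0,0],[-12,-30,0,0],[-11,-28,0,0],[0,0,0,0],[0,0,0,0],[0,0,0,0]]
  ],
  "claw": 0
}}

```text
time: 1.55
ee_pos: [0.513, -0.0349, 0.3086]
tcp_rot: [2.221, 2.221, 0.001]
ft_force: [-0.3, 0.2, -0.7]
opening: 0.0001
grasp_force: 0.0
```

Request:
{"name": "send_rows", "arguments": {
  "moves": [
    [[0,-2,18,0],[0,0,4,0],[0,0,4,0],[0,0,4,0],[0,0,0,0]]
  ]
}}

```text
time: 2.05
ee_pos: [0.5104, -0.0349, 0.278]
tcp_rot: [2.221, 2.222, 0.0]
ft_force: [-0.0, -0.5, -0.9]
opening: -0.0
grasp_force: 0.0
```

```bash
python3 - <<'E'
from h import *
S=[env.snapshot(n)["image"] for n in("scene","side")]
I=np.hstack([S[0][60:260,220:420],S[1][100:300,260:460]])
cv2.imwrite("pics/d.png",cv2.cvtColor(cv2.resize(I,(800,400)),cv2.COLOR_RGB2BGR))
E
```

```text
(no output)
```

View pics/d.png

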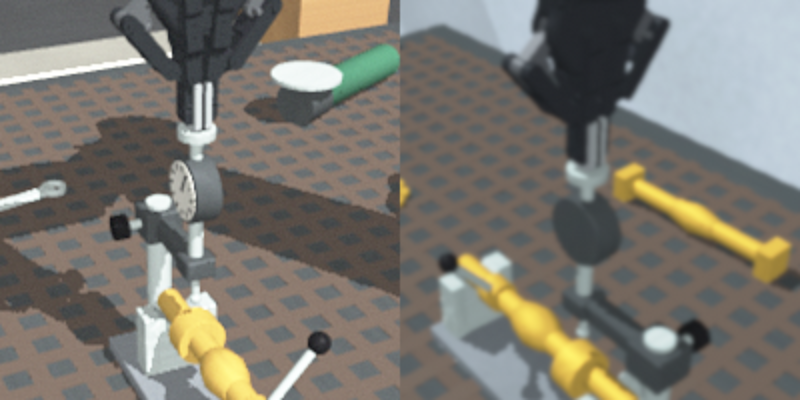

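The closed fingertips stand centred over the cap in both views, just about touching it.

Request:
{"name": "send_rows", "arguments": {
  "moves": [
    [[0,0,3,0],[0,0,3,0],[0,0,3,0],[0,0,3,0],[0,0,3,0],[0,0,3,0]]
  ]
}}

```text
time: 2.75
ee_pos: [0.5106, -0.0352, 0.2604]
tcp_rot: [2.221, 2.221, 0.001]
ft_force: [3.0, -0.3, 4.2]
opening: -0.0
grasp_force: 2.0
```

Request:
{"name": "send_rows", "arguments": {
  "moves": [
    [[0,0,2,0],[0,0,2,0],[0,0,2,0],[0,0,1,0]]
  ]
}}

```text
time: 3.15
ee_pos: [0.5103, -0.0351, 0.2533]
tcp_rot: [2.221, 2.221, 0.001]
ft_force: [3.6, -1.0, 4.4]
opening: 0.0001
grasp_force: 2.2
```

Request:
{"name": "send_rows", "arguments": {
  "moves": [
    [[0,0,1,0],[0,0,1,0],[0,0,1,0],[0,0,0,0]]
  ]
}}

```text
time: 3.55
ee_pos: [0.5098, -0.035, 0.2501]
tcp_rot: [-2.221, -2.221, 0.0]
ft_force: [2.1, -0.3, 4.7]
opening: -0.0003
grasp_force: 2.0
```

```bash
python3 - <<'E'
from h import *
S=[env.snapshot(n)["image"] for n in("scene","side")]
I=np.hstack([S[0][60:260,220:420],S[1][120:320,260:460]])
cv2.imwrite("pics/e.png",cv2.cvtColor(cv2.resize(I,(800,400)),cv2.COLOR_RGB2BGR))
E
```

```text
(no output)
```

View pics/e.png

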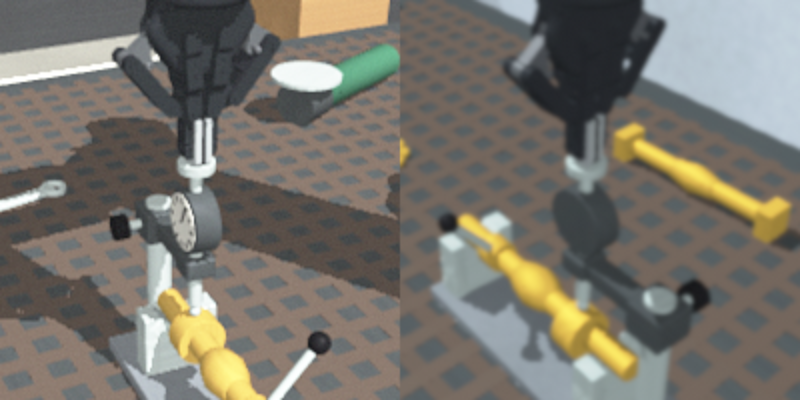

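The indicator is down with its tip on the collar; I press a little more to feel for the stop.

Request:
{"name": "send_rows", "arguments": {
  "moves": [
    [[0,0,1,0],[0,0,1,0],[0,0,1,0]]
  ]
}}

```text
time: 3.95
ee_pos: [0.5098, -0.035, 0.2472]
tcp_rot: [-2.221, -2.221, 0.0]
ft_force: [1.9, -0.2, 3.4]
opening: -0.0001
grasp_force: 2.4
```

Request:
{"name": "send_rows", "arguments": {
  "moves": [
    [[0,0,1,0],[0,0,1,0],[0,0,1,0]]
  ]
}}

```text
time: 4.25
ee_pos: [0.5099, -0.035, 0.2468]
tcp_rot: [2.221, 2.221, 0.0]
ft_force: [-6.5, 1.2, 34.2]
opening: -0.0003
grasp_force: 17.0
```

Request:
{"name": "send_rows", "arguments": {
  "moves": [
    [[0,0,-10,0],[0,0,-30,0],[30,-20,-10,0],[30,-25,0,0],[30,-25,0,0],[32,-25,0,0],[0,0,0,0]]
  ]
}}

```text
time: 4.95
ee_pos: [0.4093, 0.0896, 0.2928]
tcp_rot: [-2.213, -2.221, 0.007]
ft_force: [0.8, -0.4, 0.5]
opening: 0.0003
grasp_force: 0.0
```

```bash
python3 - <<'E'
from h import *
S={n:env.snapshot(n) for n in("scene","side")}
I=np.hstack([S["scene"]["image"][100:300,260:460],S["side"]["image"][120:320,240:440]])
cv2.imwrite("pics/f.png",cv2.cvtColor(cv2.resize(I,(800,400)),cv2.COLOR_RGB2BGR))
for tgt in("cap","ball"):
    o=[]
    for n in S:
        m=env.mark_of(S[n],tgt); print(tgt,n,[(np.round(k["location"],1),round(k["p"],2)) for k in m[:2]])
        if m:o.append((S[n],m[0]["location"]))
    if len(o)>1: print(tri(o))
E
```

```text
cap scene [(array([142.5, 318.7]), 0.62)]
cap side [(array([200.9, 352. ]), 0.83)]
(array([ 0.5101692 , -0.03421108,  0.22955765]), array([0.00030938]))
ball scene [(array([229.3, 379.5]), 0.91), (array([141.4, 316.7]), 0.67)]
ball side [(array([229.9, 284.8]), 0.86)]
(array([0.46776316, 0.08470342, 0.12995774]), array([0.00051151]))
```

View pics/f.png

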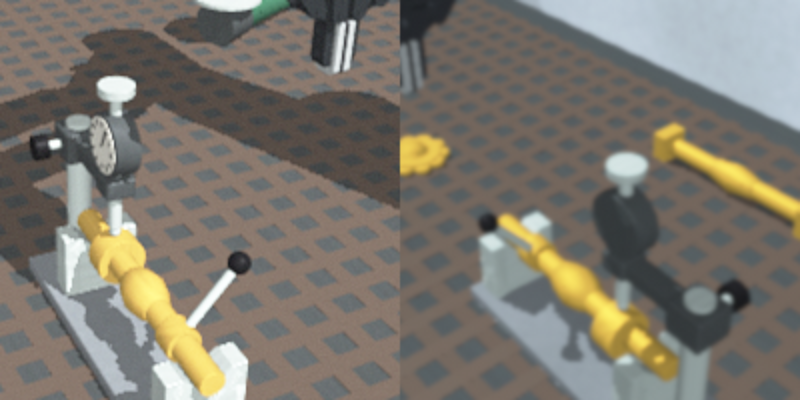

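Request:
{"name": "send_rows", "arguments": {
  "moves": [
    [[-3,0,40,0],[0,0,40,0],[0,0,40,0],[0,0,30,0],[0,0,11,0],[0,0,0,0]]
  ]
}}

```text
time: 5.85
ee_pos: [0.4139, 0.0832, 0.1314]
tcp_rot: [-2.221, -2.217, 0.006]
ft_force: [-0.6, 0.2, 0.4]
opening: -0.0001
grasp_force: 0.0
```

Request:
{"name": "send_rows", "arguments": {
  "moves": [
    [[0,6,0,0],[0,6,0,0],[0,6,0,0],[0,5,0,0],[0,5,0,0],[0,5,0,0]]
  ]
}}

```text
time: 6.45
ee_pos: [0.4456, 0.0841, 0.1333]
tcp_rot: [-2.218, -2.219, 0.006]
ft_force: [-15.4, -0.2, 17.3]
opening: 0.0001
grasp_force: 7.8
```

```bash
python3 - <<'E'
from h import *
S={n:env.snapshot(n) for n in("scene","side")}
I=np.hstack([S["scene"]["image"][140:300,300:460],S["side"]["image"][130:290,220:380]])
cv2.imwrite("pics/g.png",cv2.cvtColor(cv2.resize(I,(800,400)),cv2.COLOR_RGB2BGR))
print(env.state()["ft_force"])
E
```

```text
[-7.6342803   0.14735481  7.82727828]
```

View pics/g.png

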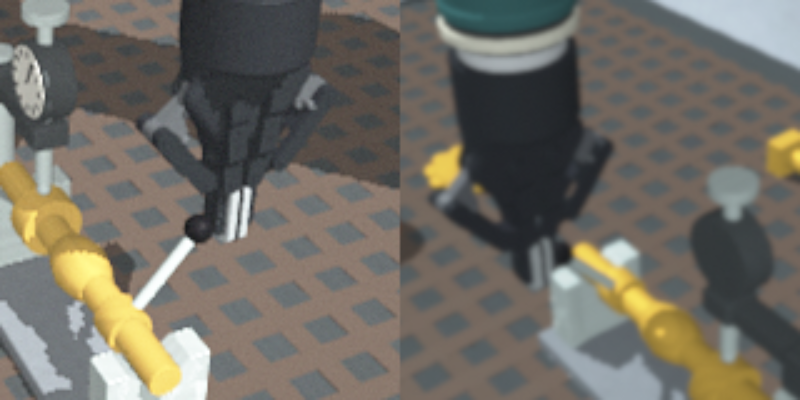

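Request:
{"name": "send_rows", "arguments": {
  "moves": [
    [[0,4,-5,0],[0,5,-4.5,0],[0,6,-4,0],[0,6,-3,0],[0,6,-2,0]]
  ]
}}

```text
time: 7.05
ee_pos: [0.4756, 0.0839, 0.1525]
tcp_rot: [2.221, 2.221, -0.0]
ft_force: [-4.4, -2.3, 4.8]
opening: -0.0002
grasp_force: 2.8
```

Request:
{"name": "send_rows", "arguments": {
  "moves": [
    [[-1,6,-1.5,0],[0,6,-0.5,0],[0,6,0,0],[-1,6,0.5,0],[0,6,1.5,0],[0,6,2,0]]
  ]
}}

```text
time: 7.65
ee_pos: [0.5116, 0.082, 0.1495]
tcp_rot: [-2.221, -2.221, -0.0]
ft_force: [-0.6, -0.1, 1.7]
opening: 0.0001
grasp_force: 0.8
```

```bash
python3 - <<'E'
from h import *
S={n:env.snapshot(n) for n in("scene","side")}
o=[]
for n in S:
    m=env.mark_of(S[n],"ball"); print(n,[(np.round(k["location"],1),round(k["p"],2)) for k in m[:2]])
    if m:o.append((S[n],m[0]["location"]))
if len(o)>1: print(tri(o))
I=np.hstack([S["scene"]["image"][140:300,260:420],S["side"]["image"][130:290,220:380]])
cv2.imwrite("pics/i.png",cv2.cvtColor(cv2.resize(I,(800,400)),cv2.COLOR_RGB2BGR))
E
```

```text
scene [(array([232.4, 339.8]), 0.91)]
side [(array([208.5, 317.5]), 0.96)]
(array([0.53585499, 0.08162381, 0.14439385]), array([0.00266624]))
```

View pics/i.png

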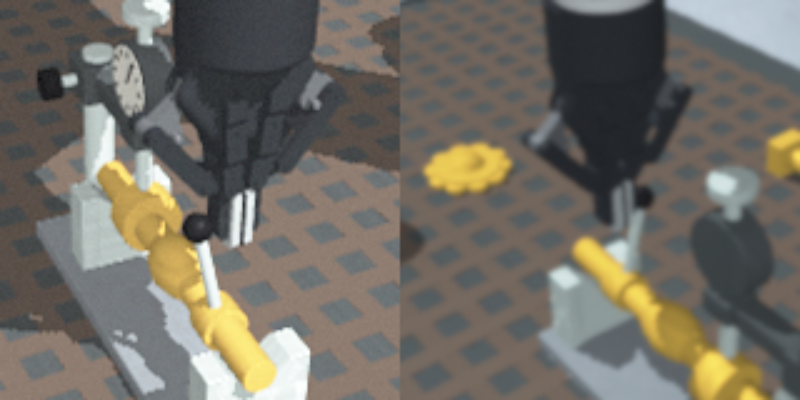

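The ball is past the top, leaning about +16 degrees, with the spindle in both V-blocks. I carry on.

Request:
{"name": "send_rows", "arguments": {
  "moves": [
    [[0,6,2,0],[0,6,2.5,0],[-1,5,2.5,0],[0,5,3,0],[0,2,1,0],[0,0,0,0]]
  ]
}}

```text
time: 8.45
ee_pos: [0.5354, 0.0809, 0.1385]
tcp_rot: [2.222, 2.221, -0.0]
ft_force: [-0.0, -0.4, -0.1]
opening: 0.0002
grasp_force: 0.1
```

```bash
python3 - <<'E'
from h import *
S={n:env.snapshot(n) for n in("scene","side")}
o=[]
for n in S:
    m=env.mark_of(S[n],"ball"); print(n,[(np.round(k["location"],1),round(k["p"],2)) for k in m[:2]])
    if m:o.append((S[n],m[0]["location"]))
if len(o)>1: print(tri(o))
E
```

```text
scene [(array([245.5, 321. ]), 0.57)]
side [(array([210.4, 326. ]), 0.82)]
(array([0.56138413, 0.08234315, 0.12904176]), array([0.00332127]))
```

Request:
{"name": "send_rows", "arguments": {
  "moves": [
    [[0,-10,0,0],[0,-10,-20,0],[0,0,-40,0],[0,0,-45,0],[10,-20,-40,0],[20,-30,0,0],[0,0,0,0]]
  ]
}}

```text
time: 9.35
ee_pos: [0.4611, 0.1125, 0.2849]
tcp_rot: [-2.219, -2.222, -0.001]
ft_force: [0.4, -0.9, -0.2]
opening: -0.0
grasp_force: 0.0
```

```bash
python3 - <<'E'
from h import *
S={n:env.snapshot(n) for n in("scene","side")}
for t in("ball","cap"):
    o=[(S[n],m[0]["location"]) for n in S if (m:=env.mark_of(S[n],t))]
    if len(o)>1: print(t,tri(o))
I=np.hstack([S["scene"]["image"][100:340,240:440],S["side"]["image"][140:380,240:440]])
cv2.imwrite("pics/j.png",cv2.cvtColor(cv2.resize(I,(800,480)),cv2.COLOR_RGB2BGR))
E
```

```text
ball (array([0.5590662 , 0.07979069, 0.13015134]), array([0.00315455]))
cap (array([ 0.5109425 , -0.03337338,  0.22817168]), array([0.00017927]))
```

View pics/j.png

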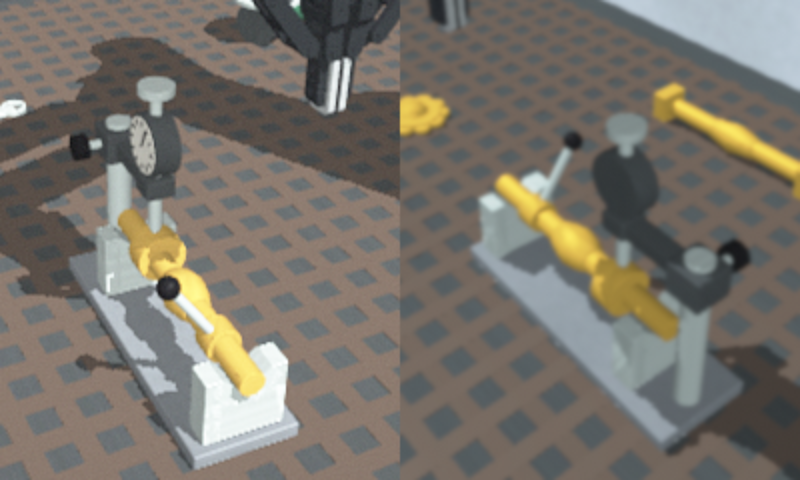

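The bar now leans about 37 degrees to the other side, the spindle lies in both V-blocks, and the cap is at the stop, clear of the arm.

```bash
python3 -c "
from station import env
print(env.finish_job())"
```

```text
the job is handed in; nothing more can be done
None
```

The indicator is pressed to its stop (cap at about 230 mm), the bar is turned over to about 37° on the other side with the spindle still in both V-blocks, and the job is handed in; no verdict was returned.

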